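# Deal the parts cartons and set the packing timer

## Robot

A 6-joint arm with a two-finger parallel gripper is mounted at the origin on the work surface. World frame = base frame: x ahead of the robot, y to its left, z up, the work surface at z = 0. Lengths are in m, angles in rad, forces in N, time in s.
With the tool pointing down it reaches from about 0.4 to 0.925 m from the base axis. Payload 3.4 kg.
Tool frame: the origin (TCP) lies at the very end of the fingers, on their centre line; the grasp point (between the pads) lies 19 mm behind it; z points along the fingers, y is the line along which they close (so a half turn about z gives the same grasp; the last joint's range is limited). The gripper opens to 85 mm and grips with 20 to 120 N. Pads are 22 mm wide; open, the fingers measure 114 mm over their backs; the gripper's body (76 mm by 85 mm) begins 54 mm behind the grasp point. The pads swing forward as they close: fully open they stand 13 mm farther back than shut.
Start: joints at [-1.327, 0.307, 1.506, -0, 1.328, -0.073], TCP at [0.179, -0.546, 0.231] pointing down, gripper open.
Joint ranges: [-3.12, 3.12], [-1.05, 2.28], [0.14, 2.33], [-1.42, 4.57], [0.1, 2.73], [-2.68, 2.68]. Speed limits (rad/s): [2.57, 2.57, 3.14, 3.14, 3.14, 3.14].

## Interface

Orientations are given as a unit quaternion [x, y, z, w].
In Python, from bench import readout, eyes, env gives the robot as it stands.
- The arm moves only by the tool move_arm, never from a script. Its argument "plan" is a list of rows, each a list of 3 entries, a list of its own where there are three numbers: the shift along the tool's x, y, z in cm, then the turn, a rotation vector about the tool's x, y, z in degrees, then the closure, from 0 (fully open) to 1 (shut). In form: [[[dx, dy, dz], [rx, ry, rz], grip], ...]. A call has 1 to 5 rows; each row is the pose to reach, as a shift and turn from the pose commanded when the call began, along the tool's axes at that moment; what a row does not reach only later rows make up. A row lasts 1/12 s, in which the tool goes at most 41.7 mm and 7.16 degrees, less where a joint would pass 70% of its speed; a pose out of reach is approached as far as the arm can. A call with a gripper value outside its range is refused whole. The fingers move at their own pace and stop on an object; "squeeze" is the grip in N (left out, the last holds). Time passes only in rows, so rows that repeat a pose let the fingers close. It gives the time, the measured TCP pose, the force, the opening and the grip force at its end, in the units of the state.
- readout.observe(): the state, without advancing time (a new reading comes with each control period).
- eyes.capture(name): name is "scene" or "top" or "wrist"; returns the picture (400x640x3 uint8, red, green, blue); there is no depth.
- eyes.camera_params(name): a dict with "mtx" (3x3 intrinsics, pixels), "origin" and "attitude" of the camera in the world. Camera axes: x right, y down, z forward; pixel columns grow to the right and rows downward; lengths in m; the calibration is good to about 2 mm. A picture is of the moment at which its call begins: read the wrist's pose just before it. camera_params takes no time and is no camera call; for the wrist camera it gives the pose at the moment of the call.
- env.job_done(): hands the job in; it is judged then, once.
The state is a dict: "clock": time; "joints": joint angles; "qvel": joint speeds; "tau": joint torques, N m; "eef_pos": TCP position; "eef_rot": TCP orientation; "contact_force": force on the tool from outside, world axes, zero at the start; "ft_torque": the same for the moment, N m; "grip_width": finger opening in m; "finger_force": force on a finger pad.
Only numpy, scipy, OpenCV 4.12 (cv2) and the standard library are available. Lean on these libraries where they do the work, as an engineer would, in place of code of your own. Each camera call takes 0.05 s, during which the arm holds its last target. There are 200 camera calls.

## Task

One small brown carton is already in the yellow tray: carry on dealing the three on the rubber mat into the two trays, one per tray in turn and the blue tray next, setting each down flat on the tray's floor and letting it go, until each tray holds two. Then set the packing timer: press down on its dial while you turn it clockwise until the white pointer stands in the green sector, so that the free-standing timer itself does not spin or slide, and let go. Leave everything else on the bench where it is.

Things in the scene. Friction and masses are not known exactly. Their poses are not given: they have to be found in the camera images.
- carton_a: small brown parts carton with a tape band and a white label, one of four alike: 66 mm along its x, 42 mm along its y, 32 mm high, about 70 g, loose, starting flat on the mat. Origin: centre of its underside, z up.
- carton_b: small brown parts carton with a tape band and a white label, one of four alike: 66 mm along its x, 42 mm along its y, 32 mm high, about 70 g, loose, starting flat on the mat. Origin: centre of its underside, z up.
- carton_c: small brown parts carton with a tape band and a white label, one of four alike: 66 mm along its x, 42 mm along its y, 32 mm high, about 70 g, loose, starting flat on the mat. Origin: centre of its underside, z up.
- carton_d: small brown parts carton with a tape band and a white label, one of four alike: 66 mm along its x, 42 mm along its y, 32 mm high, about 70 g, loose, starting flat in the yellow tray. Origin: centre of its underside, z up.
- mat: thin dark rubber mat, 230 mm (x) by 190 mm (y), 3 mm thick, fixed to the bench; three of the cartons start on it. Origin: centre of its underside.
- tray_blue: open blue plastic tray, fixed to the bench: 210 mm along its x, 150 mm along its y, walls 40 mm high and 4 mm thick. Origin: centre of its underside on the bench.
- tray_blue_in (a point): centre of the inner floor of the blue tray, where cartons rest (4 mm above the bench); inside it is 202 mm along the tray's x and 142 mm along its y, room for two cartons side by side, centres 100 mm apart along x and long sides along y
- tray_yellow: open yellow plastic tray, fixed to the bench: 210 mm along its x, 150 mm along its y, walls 40 mm high and 4 mm thick. Origin: centre of its underside on the bench.
- tray_yellow_in (a point): centre of the inner floor of the yellow tray, where cartons rest (4 mm above the bench); inside it is 202 mm along the tray's x and 142 mm along its y, room for two cartons side by side, centres 100 mm apart along x and long sides along y
- timer: packing timer: round white housing, 104 mm diameter, 42 mm high, loose on four rubber feet 30 mm from its axis, about 250 g with dial. The dial is stiffer (0.15 N m) than the unpressed feet hold, so the housing spins along unless the dial is pressed down with 8 to 15 N. Origin: centre of underside, z up. On top: green sector, middle 1.5 rad clockwise of its x axis, 0.4 wide; red one at 2.3 rad.
- dial (a joint): angle of the timer's black dial, rad, clockwise from above; at 0 the white pointer lies along the timer's x, 1.5 is mid-green (green: 1.3 to 1.7). Starts at 0 to 0.4, stop at 2.5; stays where left. The dial is a round skirt (64 mm diameter, 6 mm thick) with a grip bar across its middle, 52 mm long along the pointer, 14 mm wide, rising 28 mm above the skirt; a white line marks its pointer end.
- dial_skirt (a point): point on the dial's axis level with the skirt's top face (54 mm above the bench unpressed; the bar's top is 28 mm higher); its x axis runs along the bar to the pointer end. Fingertips pinching the bar can stand on the skirt and press down. The dial is sprung and sinks up to 5 mm: 2.5 N to start, 15 N to bottom.
- timer_rim (a point): point on the top edge of the timer's housing, 50 mm from its axis along its x axis, 42 mm above the bench; it shows whether the housing has spun or slid
- tape: roll of yellow tape lying flat, 90 mm diameter, 24 mm high; leave alone. Origin: centre of its underside.
- screwdriver: red screwdriver, 150 mm long, lying along its x axis; leave alone. Origin: under its middle.
- board: green circuit board, 110 by 75 mm, 17 mm high; leave alone. Origin: centre of its underside.
- meter: yellow and black multimeter lying flat, 135 by 70 mm, 45 mm high; leave alone. Origin: centre of its underside.
- mug: white mug, 80 mm diameter, 90 mm high, handle at its +y; leave alone. Origin: centre of its underside.
- marker: red marker pen, 120 mm long, 16 mm thick, lying along its x axis; leave alone. Origin: under its middle.
Not all that is in view belongs to the job. Leave any purple look-alike of the carton_c alone.

How it is judged:
By the outcome, as a careful person would: the job done as asked, in the order asked, and still so for the second after the job is handed in, with the robot touching nothing.
It also fails if it takes over 72 s, if anything falls off the work surface, if the arm or the gripper's body presses on something with over 40 N, if the wrist force passes 120 N, or if a joint passes its speed limit or range.

## Working session

There is one attempt and no reset: what is moved stays moved. The work goes in short steps, Python scripts to look and compute and a tool call to move; the robot and the scene stay as the last step left them, time stands still between calls to the robot, and variables do not carry over. Pictures are saved under pics/ and viewed, at most 10 in all, crops included, and the job is handed in when it is done.

Besides the shell and the picture viewer there is one more tool, called after "Call:" as name(argument=value, ...) on one line, values as JSON. move_arm: Moves the arm, as the interface text tells. Its arguments: {"type":"object","properties":{"plan":{"type":"array"},"squeeze":{"type":"number"}},"required":["plan"]}

```bash
mkdir -p pics; ls; cat > h.py <<'E'
import numpy as np, cv2
from bench import readout, eyes, env
from scipy.spatial.transform import Rotation as R
def cam(n):
    p=eyes.camera_params(n); A=np.array(p["attitude"],float)
    M=R.from_quat(A).as_matrix() if A.size==4 else A.reshape(3,3)
    return np.array(p["mtx"]),np.array(p["origin"]),M
def px2w(c,uv,z):
    K,o,M=c; d=M@np.linalg.solve(K,[uv[0],uv[1],1.]); return o+d*(z-o[2])/d[2]
def w2px(c,p):
    K,o,M=c; q=K@(M.T@(np.array(p)-o)); return q[:2]/q[2]
def tool(p,yaw=None):
    """shift (cm, tool axes) from present pose to world p"""
    s=readout.observe(); r=R.from_quat(s["eef_rot"]); return np.round(100*r.inv().apply(np.array(p)-s["eef_pos"]),2)
E
python3 - <<'E'
from h import *
s=readout.observe(); print({k:np.round(v,3) for k,v in s.items()})
for n in("top","scene"):
    im=eyes.capture(n); cv2.imwrite(f"pics/{n}0.png",im[:,:,::-1]); print(n,eyes.camera_params(n))
print(R.from_quat(s["eef_rot"]).as_matrix().round(3)); print(eyes.camera_params("wrist"))
E
```

```text
pics
{'clock': np.float64(0.0), 'joints': array([-1.327,  0.308,  1.508, -0.   ,  1.328, -0.073]), 'qvel': array([ 0.002,  0.   , -0.002,  0.002, -0.001, -0.001]), 'tau': array([-1.0000e-03, -4.5756e+01, -2.5192e+01,  0.0000e+00,  1.3000e-02,
       -0.0000e+00]), 'eef_pos': array([ 0.179, -0.546,  0.23 ]), 'eef_rot': array([ 0.987,  0.158, -0.   , -0.001]), 'contact_force': array([ 0.542, -0.377, -0.993]), 'ft_torque': array([-0.051, -0.002,  0.01 ]), 'finger_force': np.float64(0.0), 'grip_width': np.float64(0.085)}
top {'mtx': array([[378.03425375,   0.        , 318.38254605],
       [  0.        , 378.03425375, 203.4719757 ],
       [  0.        ,   0.        ,   1.        ]]), 'origin': array([ 0.43120384, -0.01345462,  0.96852825]), 'attitude': array([ 0.70846826, -0.70284501,  0.04114282, -0.04887623])}
scene {'mtx': array([[453.19280918,   0.        , 316.28733892],
       [  0.        , 453.19280918, 201.59747449],
       [  0.        ,   0.        ,   1.        ]]), 'origin': array([1.14851187, 0.0016467 , 1.02005934]), 'attitude': array([ 0.68007798,  0.67484519, -0.20022981, -0.20490469])}
[[ 0.95   0.312 -0.001]
 [ 0.312 -0.95   0.002]
 [ 0.    -0.002 -1.   ]]
{'mtx': array([[295.31581933,   0.        , 315.55117348],
       [  0.        , 295.31581933, 198.15918495],
       [  0.        ,   0.        ,   1.        ]]), 'origin': array([ 0.25012845, -0.52328261,  0.37320875]), 'attitude': array([ 0.80096045, -0.58027795, -0.08770275,  0.11852461])}
```

View pics/top0.png

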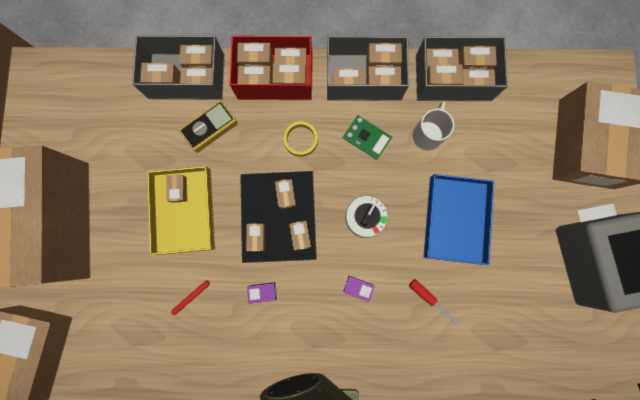

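View pics/scene0.png

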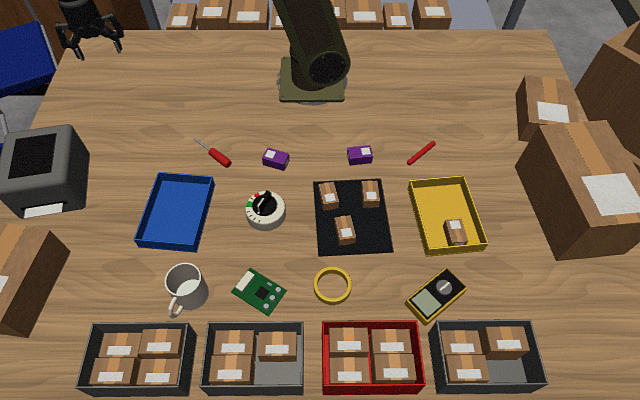

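```bash
python3 - <<'E'
import cv2
im=cv2.imread("pics/top0.png")
cv2.imwrite("pics/c1.png",cv2.resize(im[162:270,140:325],None,fx=4.3,fy=4.3,interpolation=cv2.INTER_CUBIC))
a=cv2.resize(im[162:272,335:505],None,fx=4.5,fy=4.5,interpolation=cv2.INTER_CUBIC)
cv2.imwrite("pics/c2.png",a)
E
```

```text
(no output)
```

View pics/c1.png

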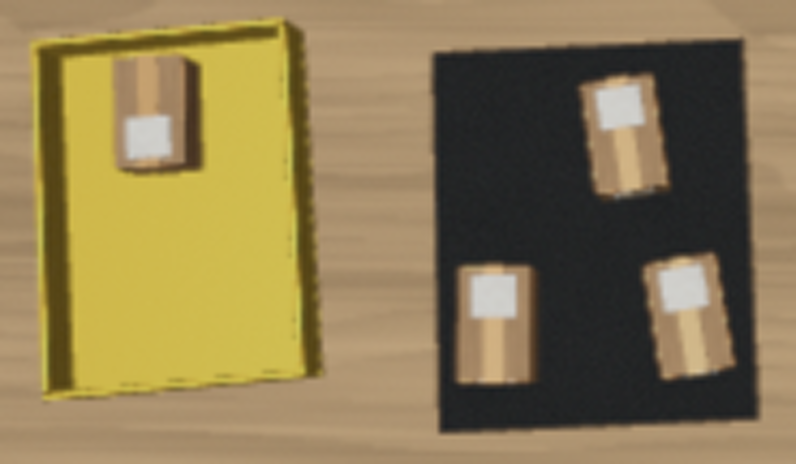

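View pics/c2.png

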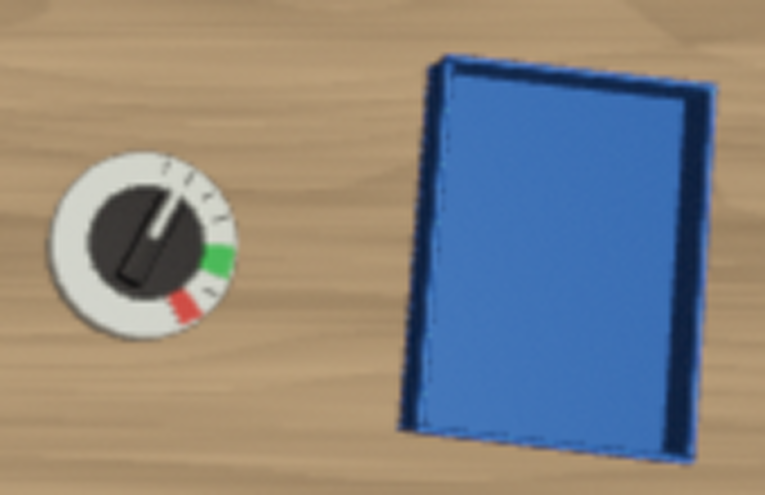

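Candidates: mat cartons A (285,193), B (300,236), C (255,237); purple look-alikes (262,293), (359,289); carton d already in yellow (175,188); bin cartons at the top. I choose A, B and C (brown, on the black mat). The crop shows them with their long sides roughly along world x. The timer is at about (367,216), pointer up-right, green to the right.

```bash
python3 - <<'E'
from h import *
c=cam("top")
f1=lambda u,v,z: px2w(c,(140+(u+.5)/4.3-.5,162+(v+.5)/4.3-.5),z)
f2=lambda u,v,z: px2w(c,(335+(u+.5)/4.5-.5,162+(v+.5)/4.5-.5),z)
Q={"A":(f1,.035,[(579,84),(654,73),(669,186),(597,198)]),"B":(f1,.035,[(642,264),(714,252),(735,367),(664,380)]),"C":(f1,.035,[(456,266),(528,266),(528,383),(456,384)]),"d":(f1,.036,[(112,57),(186,58),(188,168),(118,168)]),"Y":(f1,.04,[(32,42),(288,18),(322,376),(44,400)]),"Bl":(f2,.04,[(445,55),(716,85),(694,464),(398,431)]),"mat":(f1,.003,[(433,53),(743,40),(758,418),(439,432)])}
for k,(f,z,P) in Q.items():
    W=np.array([f(*p,z)[:2] for p in P]); l=(W[0]+W[1]-W[2]-W[3])/2; w=(W[0]+W[3]-W[1]-W[2])/2
    print(k,W.mean(0).round(4),"len",np.hypot(*l).round(3),"wid",np.hypot(*w).round(3),"yaw",np.degrees(np.arctan2(l[1],l[0])).round(1),np.degrees(np.arctan2(-w[0],w[1])).round(1))
t=f2(143,245,.042);s=f2(147,242,.054);g=f2(219,262,.042);a=f2(152,237,.082);b=f2(182,190,.082);e=f2(130,280,.082)
an=lambda p:np.degrees(np.arctan2(p[1],p[0])).round(1)
print("timer",t,s,"green",an(g-t),np.hypot(*(g-t)[:2]),"ptr",an(b-a),an(b-e),np.hypot(*(b-e)[:2]))
E
```

```text
A [0.5765 0.0813] len 0.068 wid 0.043 yaw 9.3 9.4
B [0.4721 0.0425] len 0.067 wid 0.042 yaw 11.4 10.4
C [0.466  0.1553] len 0.067 wid 0.041 yaw 1.7 0.9
d [0.5877 0.3583] len 0.066 wid 0.042 yaw 5.3 -0.0
Y [0.5322 0.3417] len 0.209 wid 0.155 yaw 6.8 5.6
Bl [ 0.5154 -0.3501] len 0.208 wid 0.154 yaw -7.4 -6.0
mat [0.5222 0.1022] len 0.227 wid 0.188 yaw 2.9 2.9
timer [ 0.51953037 -0.12102592  0.042     ] [ 0.52002664 -0.12179849  0.054     ] green -102.3 0.042272418732672734 ptr -32.6 -30.1 0.054899361009890874
```

```bash
cat >> h.py <<'E'
def chain(wps,start=None):
    """per-call shift cm / turn about tool z deg; waypoints (x,y,z,yaw)"""
    s=readout.observe(); M=R.from_quat(s["eef_rot"]).as_matrix()
    p=np.array(start if start else [*s["eef_pos"],np.degrees(np.arctan2(M[1,0],M[0,0]))])
    for w in wps:
        w=np.array(w,float); d=w-p; t=np.radians(p[3]); x=d[0]*np.cos(t)+d[1]*np.sin(t); y=d[0]*np.sin(t)-d[1]*np.cos(t)
        print((100*np.array([x,y,-d[2]])).round(2),"rz",-d[3].round(1),"dist",np.linalg.norm(d[:3]).round(3)); p=w
E
python3 -c "
from h import *
chain([(.30,-.40,.2,14),(.43,-.25,.2,11),(.47,-.07,.2,11),(.465,.0425,.17,11)])"
```

```text
[ 16.04 -10.08   3.05] rz 4.1 dist 0.192
[ 16.24 -11.41  -0.  ] rz 3.0 dist 0.198
[  7.36 -16.91  -0.  ] rz -0.0 dist 0.184
[  1.66 -11.14   3.  ] rz -0.0 dist 0.117
```

Call:
move_arm(plan=[[[16,-10.1,3],[0,0,4],0],[[16,-10.1,3],[0,0,4],0],[[16,-10.1,3],[0,0,4],0],[[16,-10.1,3],[0,0,4],0],[[16,-10.1,3],[0,0,4],0]])

```text
clock: 0.52
eef_pos: [0.3007, -0.3965, 0.2001]
eef_rot: [0.992, 0.124, 0.0, -0.002]
contact_force: [-1.1, 0.6, -0.4]
grip_width: 0.0857
finger_force: 0.0
```

Call:
move_arm(plan=[[[16.2,-11.4,0],[0,0,3],0],[[16.2,-11.4,0],[0,0,3],0],[[16.2,-11.4,0],[0,0,3],0],[[16.2,-11.4,0],[0,0,3],0],[[16.2,-11.4,0],[0,0,3],0]])

```text
clock: 0.93
eef_pos: [0.4301, -0.2477, 0.201]
eef_rot: [0.995, 0.098, 0.0, -0.001]
contact_force: [0.7, 0.3, -0.4]
grip_width: 0.0854
finger_force: 0.0
```

Call:
move_arm(plan=[[[7.4,-16.9,0],[0,0,0],0],[[7.4,-16.9,0],[0,0,0],0],[[7.4,-16.9,0],[0,0,0],0],[[7.4,-16.9,0],[0,0,0],0],[[7.4,-16.9,0],[0,0,0],0]])

```text
clock: 1.35
eef_pos: [0.4686, -0.0659, 0.201]
eef_rot: [0.995, 0.098, -0.0, -0.001]
contact_force: [0.1, 0.2, -1.1]
grip_width: 0.0854
finger_force: 0.0
```

Call:
move_arm(plan=[[[1.7,-11.1,3],[0,0,0],0],[[1.7,-11.1,3],[0,0,0],0],[[1.7,-11.1,3],[0,0,0],0],[[1.7,-11.1,3],[0,0,0],0],[[1.7,-11.1,3],[0,0,0],0]])

```text
clock: 1.77
eef_pos: [0.463, 0.0434, 0.1705]
eef_rot: [0.995, 0.099, -0.001, 0.0]
contact_force: [-0.6, -0.3, -1.0]
grip_width: 0.0854
finger_force: 0.0
```

```bash
python3 - <<'E'
from h import *
s=readout.observe(); print(s["clock"],s["eef_pos"],s["joints"]); c=cam("wrist"); im=eyes.capture("wrist"); np.savez("w1.npz",K=c[0],o=c[1],M=c[2]); cv2.imwrite("pics/w1.png",im[:,:,::-1])
for n,p in dict(A=(.5765,.0813,.035),B=(.4721,.0425,.035),C=(.466,.1553,.035)).items(): print(n,w2px(c,p))
E
```

```text
1.7667 [0.46297195 0.04336545 0.17051613] [ 2.69657364e-03  2.15745273e-01  1.81258874e+00 -2.49386542e-04
  1.11547924e+00  1.37484801e+00]
A [298.12406789  53.90747572]
B [318.17156294 179.09391351]
C [200.5827083 162.3826136]
```

View pics/w1.png

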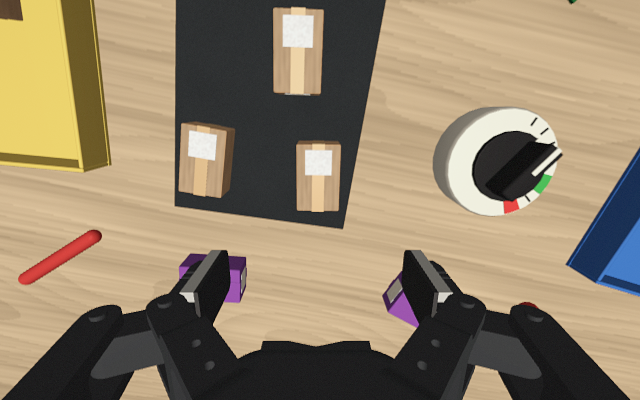

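The wrist view agrees with the estimates to about 3 mm (A (298,52), B (318,176), C (203,159)). Next is B, to the blue tray.

```bash
python3 -c "
from h import *
chain([(.473,.0430,.009,11),(.473,.043,.14,11),(.50,-.15,.14,2),(.55,-.34,.14,-6.7),(.565,-.356,.03,-6.7),(.565,-.356,.0105,-6.7)])"
```

```text
[ 0.93  0.1  16.2 ] rz 0.3 dist 0.162
[  0.    0.  -13.1] rz -0.0 dist 0.131
[-1.03 19.46 -0.  ] rz 9.0 dist 0.195
[ 4.33 19.16 -0.  ] rz 8.7 dist 0.196
[ 1.68  1.41 11.  ] rz -0.0 dist 0.112
[ 0.   -0.    1.95] rz -0.0 dist 0.019
```

Call:
move_arm(plan=[[[0.9,0,8],[0,0,0],0.1],[[0.9,0,12],[0,0,0],0.1],[[0.9,0,15],[0,0,0],0.1],[[0.9,0,16.2],[0,0,0],0.1],[[0.9,0,16.2],[0,0,0],0.1]])

```text
clock: 2.23
eef_pos: [0.4685, 0.0419, 0.0034]
eef_rot: [0.995, 0.096, -0.006, -0.0]
contact_force: [-1.5, 0.8, 0.2]
grip_width: 0.077
finger_force: 0.0
```

Call:
move_arm(plan=[[[0,0,0],[0,0,0],0.8],[[0,0,0],[0,0,0],0.8],[[0,0,0],[0,0,0],0.8],[[0,0,0],[0,0,0],0.8],[[0,0,0],[0,0,0],0.8]], squeeze=30)

```text
clock: 2.65
eef_pos: [0.475, 0.0434, 0.0119]
eef_rot: [0.995, 0.097, 0.003, 0.0]
contact_force: [-0.9, -1.7, 8.1]
grip_width: 0.0412
finger_force: 33.0
```

Call:
move_arm(plan=[[[0,0,0],[0,0,0],0.8],[[0,0,0],[0,0,0],0.8],[[0,0,-2],[0,0,0],0.8],[[0,0,-4],[0,0,0],0.8],[[0,0,-6],[0,0,0],0.8]])

```text
clock: 3.07
eef_pos: [0.4728, 0.0437, 0.0712]
eef_rot: [0.995, 0.097, 0.001, 0.0]
contact_force: [0.5, -0.2, -0.6]
grip_width: 0.0413
finger_force: 31.8
```

Call:
move_arm(plan=[[[0,0,-3],[0,0,0],0.8],[[0,4,-6],[0,0,2],0.8],[[-0.3,8,-7],[0,0,4],0.8],[[-0.7,12,-7],[0,0,6],0.8],[[-1,16,-7],[0,0,9],0.8]])

```text
clock: 3.48
eef_pos: [0.4948, -0.1126, 0.1428]
eef_rot: [1.0, 0.019, 0.003, 0.001]
contact_force: [1.1, 0.7, -0.8]
grip_width: 0.0413
finger_force: 31.9
```

Call:
move_arm(plan=[[[0.7,4,0],[0,0,2],0.8],[[1.6,8,0],[0,0,4],0.8],[[2.6,12,0],[0,0,6],0.8],[[3.6,16,0],[0,0,8],0.8],[[4.3,19.2,0],[0,0,8.7],0.8]])

```text
clock: 3.9
eef_pos: [0.5446, -0.3049, 0.1413]
eef_rot: [0.998, -0.058, 0.002, 0.001]
contact_force: [1.5, -0.1, -0.8]
grip_width: 0.0416
finger_force: 31.8
```

Call:
move_arm(plan=[[[1,2.5,0],[0,0,0],0.8],[[1.5,4,1],[0,0,0],0.8],[[1.7,4.9,2],[0,0,0],0.8],[[1.7,4.9,3],[0,0,0],0.8],[[1.7,4.9,4],[0,0,0],0.8]])

```text
clock: 4.32
eef_pos: [0.5537, -0.3504, 0.0978]
eef_rot: [0.998, -0.057, -0.001, -0.001]
contact_force: [-0.3, 0.1, -0.9]
grip_width: 0.0414
finger_force: 31.9
```

```bash
python3 -c "
from h import *
chain([(.565,-.356,.013,-6.7)])"
```

```text
[1.18 0.43 8.48] rz 0.1 dist 0.086
```

Call:
move_arm(plan=[[[0.6,0.3,2],[0,0,0],0.8],[[1.2,0.4,4],[0,0,0],0.8],[[1.2,0.4,5.5],[0,0,0],0.8],[[1.2,0.4,6.5],[0,0,0],0.8],[[1.2,0.4,7],[0,0,0],0.8]])

```text
clock: 4.73
eef_pos: [0.5646, -0.3543, 0.0268]
eef_rot: [0.998, -0.056, -0.002, -0.002]
contact_force: [0.2, -0.2, -1.1]
grip_width: 0.0416
finger_force: 31.9
```

Call:
move_arm(plan=[[[0,0,0.4],[0,0,0],0.8],[[0,0,0.8],[0,0,0],0.8],[[0,0,1.1],[0,0,0],0.8],[[0,0,1.4],[0,0,0],0.8],[[0,0,1.5],[0,0,0],0.8]])

```text
clock: 5.15
eef_pos: [0.5665, -0.3575, 0.0145]
eef_rot: [0.998, -0.057, 0.0, 0.0]
contact_force: [-0.5, -0.1, -0.9]
grip_width: 0.0415
finger_force: 31.9
```

Call:
move_arm(plan=[[[0,0,0.1],[0,0,0],0.8],[[0,0,0.2],[0,0,0],0.8],[[0,0,0.3],[0,0,0],0.8],[[0,0,0.3],[0,0,0],0.8]])

```text
clock: 5.48
eef_pos: [0.5666, -0.3577, 0.013]
eef_rot: [0.998, -0.057, 0.0, 0.0]
contact_force: [-1.8, 1.0, 7.1]
grip_width: 0.0417
finger_force: 32.8
```

Call:
move_arm(plan=[[[0,0,0],[0,0,0],0.15],[[0,0,0],[0,0,0],0.15],[[0,0,0],[0,0,0],0.15],[[0,0,0],[0,0,0],0.15],[[0,0,-2],[0,0,0],0.15]])

```text
clock: 5.9
eef_pos: [0.5638, -0.3556, 0.0275]
eef_rot: [0.998, -0.057, -0.003, -0.002]
contact_force: [-0.1, 0.2, 0.9]
grip_width: 0.0727
finger_force: 0.0
```

Call:
move_arm(plan=[[[0,0,-4],[0,0,0],0.1],[[0,0,-8],[0,0,0],0.1],[[0,0,-11],[0,0,0],0.1],[[0,0,-13],[0,0,0],0.1],[[0,0,-13],[0,0,0],0.1]])

```text
clock: 6.32
eef_pos: [0.5694, -0.3596, 0.1674]
eef_rot: [0.998, -0.057, 0.005, 0.003]
contact_force: [0.8, -0.6, 0.8]
grip_width: 0.0766
finger_force: 0.0
```

```bash
python3 -c "
from h import *
chain([(.52,-.16,.16,2),(.49,.03,.14,2),(.468,.153,.14,2),(.468,.153,.012,2)])"
```

```text
[ -7.19 -19.26   0.74] rz -8.5 dist 0.206
[ -2.34 -19.09   2.  ] rz -0.0 dist 0.193
[ -1.77 -12.37  -0.  ] rz -0.0 dist 0.125
[ 0.   0.  12.8] rz -0.0 dist 0.128
```

Call:
move_arm(plan=[[[-1.5,-4,0.5],[0,0,-2],0.1],[[-3,-8,0.5],[0,0,-4],0.1],[[-4.5,-12,0.5],[0,0,-6],0.1],[[-6,-16,0.7],[0,0,-8.5],0.1],[[-7.2,-19.3,0.7],[0,0,-8.5],0.1]])

```text
clock: 6.73
eef_pos: [0.515, -0.1553, 0.1528]
eef_rot: [1.0, 0.018, -0.001, -0.001]
contact_force: [0.5, 0.3, 0.0]
grip_width: 0.0766
finger_force: 0.0
```

Call:
move_arm(plan=[[[-0.5,-4,0.5],[0,0,0],0.1],[[-1,-8,1],[0,0,0],0.1],[[-1.5,-12,1.5],[0,0,0],0.1],[[-2,-16,2],[0,0,0],0.1],[[-2.3,-19.1,2],[0,0,0],0.1]])

```text
clock: 7.15
eef_pos: [0.4846, 0.0352, 0.1325]
eef_rot: [1.0, 0.017, -0.002, -0.0]
contact_force: [-0.2, -0.3, 0.0]
grip_width: 0.077
finger_force: 0.0
```

Call:
move_arm(plan=[[[-1,-4,0],[0,0,0],0.1],[[-1.8,-8,0],[0,0,0],0.1],[[-1.8,-11,0],[0,0,0],0.1],[[-1.8,-12.4,0],[0,0,0],0.1],[[-1.8,-12.4,2],[0,0,0],0.1]])

```text
clock: 7.57
eef_pos: [0.4673, 0.1599, 0.1161]
eef_rot: [1.0, 0.019, 0.003, -0.001]
contact_force: [1.5, 0.4, 0.3]
grip_width: 0.0769
finger_force: 0.0
```

```bash
python3 -c "
from h import *
chain([(.468,.153,.012,2)])
print(readout.observe()['eef_pos'])"
```

```text
[ 0.04  0.69 10.41] rz 0.2 dist 0.104
[0.46733615 0.15989889 0.11612992]
```

Call:
move_arm(plan=[[[0,0.4,2],[0,0,0],0.1],[[0,0.4,4],[0,0,0],0.1],[[0,0.4,5],[0,0,0],0.1],[[0,0.4,5],[0,0,0],0.1],[[0,0.4,5],[0,0,0],0.1]])

```text
clock: 7.98
eef_pos: [0.4643, 0.1517, 0.0632]
eef_rot: [1.0, 0.017, -0.001, 0.0]
contact_force: [0.1, -0.2, -0.5]
grip_width: 0.0769
finger_force: 0.0
```

```bash
python3 -c "
from h import *
chain([(.468,.153,.012,2)])
print(readout.observe()['eef_pos'])"
```

```text
[ 0.38 -0.12  5.12] rz -0.0 dist 0.051
[0.46428784 0.15171847 0.06318509]
```

Settled. Descend, grasp, lift.

Call:
move_arm(plan=[[[0.2,-0.1,2],[0,0,0],0.1],[[0.4,-0.1,3.5],[0,0,0],0.1],[[0.4,-0.1,4.4],[0,0,0],0.1],[[0.4,-0.1,5],[0,0,0],0.1],[[0.4,-0.1,5],[0,0,0],0.1]])

```text
clock: 8.4
eef_pos: [0.4688, 0.1529, 0.0137]
eef_rot: [1.0, 0.017, -0.001, 0.0]
contact_force: [-0.1, 0.9, -0.8]
grip_width: 0.077
finger_force: 0.0
```

Call:
move_arm(plan=[[[0,0,0],[0,0,0],0.8],[[0,0,0],[0,0,0],0.8],[[0,0,0],[0,0,0],0.8],[[0,0,0],[0,0,0],0.8],[[0,0,0],[0,0,0],0.8]])

```text
clock: 8.82
eef_pos: [0.47, 0.1533, 0.0152]
eef_rot: [1.0, 0.017, 0.001, -0.0]
contact_force: [-0.1, 0.2, 7.1]
grip_width: 0.0413
finger_force: 31.5
```

Call:
move_arm(plan=[[[0,0,0],[0,0,0],0.8],[[0,0,-2],[0,0,0],0.8],[[0,0,-5],[0,0,0],0.8],[[0,0,-8],[0,0,0],0.8],[[0,0,-10],[0,0,0],0.8]])

```text
clock: 9.23
eef_pos: [0.47, 0.1532, 0.1166]
eef_rot: [1.0, 0.017, 0.001, -0.0]
contact_force: [0.8, 0.3, -0.7]
grip_width: 0.0413
finger_force: 30.7
```

```bash
python3 -c "
from h import *
chain([(.4825,.3363,.11,6.2),(.4825,.3363,.016,6.2)])"
```

```text
[  1.88 -18.26   0.66] rz -4.2 dist 0.184
[0.  0.  9.4] rz -0.0 dist 0.094
```

Call:
move_arm(plan=[[[0.4,-4,0],[0,0,-1],0.8],[[0.8,-8,0],[0,0,-2],0.8],[[1.2,-12,0],[0,0,-3],0.8],[[1.6,-16,0],[0,0,-4],0.8],[[1.9,-18.1,0],[0,0,-4.2],0.8]])

```text
clock: 9.65
eef_pos: [0.4825, 0.339, 0.1147]
eef_rot: [0.998, 0.055, 0.001, -0.001]
contact_force: [0.2, -1.1, -0.7]
grip_width: 0.0417
finger_force: 30.8
```

Call:
move_arm(plan=[[[0,0,0],[0,0,0],0.8],[[0,0,2],[0,0,0],0.8],[[0,0,4],[0,0,0],0.8],[[0,0,5],[0,0,0],0.8],[[0,0,5],[0,0,0],0.8]])

```text
clock: 10.07
eef_pos: [0.4798, 0.3327, 0.0617]
eef_rot: [0.999, 0.054, -0.003, 0.002]
contact_force: [-1.0, -0.4, -1.7]
grip_width: 0.0415
finger_force: 30.8
```

```bash
python3 -c "
from h import *
chain([(.4825,.3363,.016,6.2)]);print(readout.observe()['eef_pos'])"
```

```text
[ 0.3  -0.33  4.57] rz -0.1 dist 0.046
[0.47983111 0.33271326 0.06173176]
```

Call:
move_arm(plan=[[[0,-0.2,1.5],[0,0,0],0.8],[[0,-0.2,2.8],[0,0,0],0.8],[[0,-0.2,3.6],[0,0,0],0.8],[[0,-0.2,4.2],[0,0,0],0.8],[[0,-0.2,4.4],[0,0,0],0.8]])

```text
clock: 10.48
eef_pos: [0.4817, 0.3361, 0.0199]
eef_rot: [0.999, 0.053, -0.0, 0.0]
contact_force: [-1.3, 0.4, -0.3]
grip_width: 0.0414
finger_force: 30.9
```

Call:
move_arm(plan=[[[0,0,0.1],[0,0,0],0.8],[[0,0,0.2],[0,0,0],0.8],[[0,0,0.2],[0,0,0],0.8]])

```text
clock: 10.73
eef_pos: [0.4823, 0.3368, 0.0188]
eef_rot: [0.999, 0.054, 0.0, -0.0]
contact_force: [0.2, -0.6, -0.3]
grip_width: 0.0412
finger_force: 30.9
```

Call:
move_arm(plan=[[[0,0,0.1],[0,0,0],0.8],[[0,0,0.2],[0,0,0],0.8],[[0,0,0.3],[0,0,0],0.8],[[0,0,0.3],[0,0,0],0.8]])

```text
clock: 11.07
eef_pos: [0.4822, 0.3368, 0.0162]
eef_rot: [0.999, 0.054, 0.0, -0.0]
contact_force: [-0.7, -0.5, 5.7]
grip_width: 0.0416
finger_force: 31.5
```

Contact. Release, rise, go to A.

Call:
move_arm(plan=[[[0,0,0],[0,0,0],0.15],[[0,0,0],[0,0,0],0.15],[[0,0,0],[0,0,0],0.15],[[0,0,0],[0,0,0],0.15],[[0,0,-2],[0,0,0],0.15]])

```text
clock: 11.48
eef_pos: [0.4794, 0.3351, 0.0322]
eef_rot: [0.999, 0.054, -0.003, 0.002]
contact_force: [-0.8, -1.4, -0.9]
grip_width: 0.0725
finger_force: 0.0
```

Call:
move_arm(plan=[[[0,0,-4],[0,0,0],0.1],[[0,0,-7],[0,0,0],0.1],[[0,0,-9],[0,0,0],0.1],[[0,0,-9],[0,0,0],0.1]])

```text
clock: 11.82
eef_pos: [0.485, 0.3385, 0.1303]
eef_rot: [0.999, 0.054, 0.004, -0.002]
contact_force: [0.0, 0.6, 0.1]
grip_width: 0.0767
finger_force: 0.0
```

```bash
python3 -c "
from h import *
chain([(.53,.22,.12,9.4),(.578,.081,.09,9.4)]);print(readout.observe()['eef_pos'])"
```

```text
[ 3.21 12.26  1.03] rz -3.2 dist 0.127
[ 2.47 14.5   3.  ] rz -0.0 dist 0.15
[0.4849838  0.33848962 0.1302593 ]
```

Call:
move_arm(plan=[[[1,4,0],[0,0,-1],0.1],[[2,8,0],[0,0,-3],0.1],[[3.2,12,0],[0,0,-3.2],0.1],[[4.4,16,1],[0,0,-3.2],0.1],[[5.5,20,2],[0,0,-3.2],0.1]])

```text
clock: 12.23
eef_pos: [0.5578, 0.1443, 0.1054]
eef_rot: [0.997, 0.082, 0.0, -0.0]
contact_force: [0.9, -0.2, -0.2]
grip_width: 0.0766
finger_force: 0.0
```

Call:
move_arm(plan=[[[0.5,4,1],[0,0,0],0.1],[[0.8,6.7,2],[0,0,0],0.1],[[0.8,6.7,2],[0,0,0],0.1],[[0.8,6.7,2],[0,0,0],0.1],[[0.8,6.7,2],[0,0,0],0.1]])

```text
clock: 12.65
eef_pos: [0.5753, 0.0811, 0.085]
eef_rot: [0.997, 0.081, -0.001, -0.0]
contact_force: [-0.2, 0.1, 0.1]
grip_width: 0.0768
finger_force: 0.0
```

```bash
python3 -c "
from h import *
chain([(.578,.081,.012,9.4)]);print(readout.observe()['eef_pos'])"
```

```text
[0.27 0.06 7.3 ] rz -0.1 dist 0.073
[0.57529005 0.08112568 0.08503363]
```

Call:
move_arm(plan=[[[0.3,0,3],[0,0,0],0.1],[[0.3,0,5],[0,0,0],0.1],[[0.3,0,6.3],[0,0,0],0.1],[[0.3,0,7.1],[0,0,0],0.1],[[0.3,0,7.1],[0,0,0],0.1]])

```text
clock: 13.07
eef_pos: [0.5773, 0.0829, 0.0133]
eef_rot: [0.997, 0.083, -0.002, -0.0]
contact_force: [-0.7, 0.5, 0.1]
grip_width: 0.0766
finger_force: 0.0
```

Call:
move_arm(plan=[[[0,0,0],[0,0,0],0.8],[[0,0,0],[0,0,0],0.8],[[0,0,0],[0,0,0],0.8],[[0,0,0],[0,0,0],0.8],[[0,0,0],[0,0,0],0.8]])

```text
clock: 13.48
eef_pos: [0.58, 0.0818, 0.0162]
eef_rot: [0.997, 0.081, 0.001, -0.0]
contact_force: [-0.3, 1.2, 6.3]
grip_width: 0.0411
finger_force: 32.4
```

Call:
move_arm(plan=[[[0,0,0],[0,0,0],0.8],[[0,0,-3],[0,0,0],0.8],[[0,0,-6],[0,0,0],0.8],[[0,0,-10],[0,0,0],0.8],[[0,0,-13],[0,0,0],0.8]])

```text
clock: 13.9
eef_pos: [0.5791, 0.0813, 0.1472]
eef_rot: [0.997, 0.081, 0.001, 0.0]
contact_force: [1.4, 0.0, -0.0]
grip_width: 0.0411
finger_force: 31.7
```

```bash
python3 -c "
from h import *
chain([(.54,-.11,.145,2),(.49,-.29,.145,-5),(.4657,-.3443,.08,-6.7)]);print(readout.observe()['eef_pos'])"
```

```text
[-6.96 18.24  0.22] rz 7.3 dist 0.195
[-5.63 17.81 -0.  ] rz 7.0 dist 0.187
[-1.95  5.62  6.5 ] rz 1.7 dist 0.088
[0.5791249  0.0812715  0.14719502]
```

Call:
move_arm(plan=[[[-1.4,3.8,0],[0,0,2],0.8],[[-2.8,7.6,0],[0,0,4],0.8],[[-4.2,11.4,0],[0,0,6],0.8],[[-5.6,15,0],[0,0,7.3],0.8],[[-7,18.2,0],[0,0,7.3],0.8]])

```text
clock: 14.32
eef_pos: [0.5388, -0.1117, 0.1452]
eef_rot: [1.0, 0.017, 0.0, 0.0]
contact_force: [2.0, -0.6, -1.1]
grip_width: 0.0411
finger_force: 31.7
```

Call:
move_arm(plan=[[[-1.2,3.8,0],[0,0,2],0.8],[[-2.4,7.6,0],[0,0,4],0.8],[[-3.6,11.4,0],[0,0,6],0.8],[[-4.8,15,0],[0,0,7],0.8],[[-5.6,17.8,0],[0,0,7],0.8]])

```text
clock: 14.73
eef_pos: [0.4883, -0.2923, 0.145]
eef_rot: [0.999, -0.044, -0.0, 0.001]
contact_force: [1.5, -1.3, -0.3]
grip_width: 0.0413
finger_force: 31.7
```

Call:
move_arm(plan=[[[-1,3,0],[0,0,1],0.8],[[-2,5.6,2],[0,0,1.7],0.8],[[-2,5.6,5],[0,0,1.7],0.8],[[-2,5.6,8],[0,0,1.7],0.8],[[-2,5.6,9],[0,0,1.7],0.8]])

```text
clock: 15.15
eef_pos: [0.4621, -0.3424, 0.0513]
eef_rot: [0.998, -0.059, -0.003, -0.002]
contact_force: [-1.2, 1.8, -0.9]
grip_width: 0.0412
finger_force: 31.7
```

```bash
python3 -c "
from h import *
chain([(.4657,-.3443,.017,-6.7)]);print(readout.observe()['eef_pos'])"
```

```text
[0.38 0.15 3.43] rz -0.1 dist 0.035
[ 0.4620747  -0.34238032  0.05127892]
```

Call:
move_arm(plan=[[[0.1,0,1.2],[0,0,0],0.8],[[0.1,0,2.2],[0,0,0],0.8],[[0.1,0,2.8],[0,0,0],0.8],[[0.1,0,3.2],[0,0,0],0.8],[[0.1,0,3.4],[0,0,0],0.8]])

```text
clock: 15.57
eef_pos: [0.4664, -0.3434, 0.0209]
eef_rot: [0.998, -0.058, 0.0, 0.0]
contact_force: [-0.3, 0.6, -0.7]
grip_width: 0.0417
finger_force: 31.7
```

Call:
move_arm(plan=[[[0,0,0.1],[0,0,0],0.8],[[0,0,0.2],[0,0,0],0.8],[[0,0,0.3],[0,0,0],0.8],[[0,0,0.3],[0,0,0],0.8]])

```text
clock: 15.9
eef_pos: [0.4663, -0.3437, 0.0182]
eef_rot: [0.998, -0.058, 0.0, 0.0]
contact_force: [0.1, 0.6, -0.4]
grip_width: 0.0415
finger_force: 31.7
```

Call:
move_arm(plan=[[[0,0,0.1],[0,0,0],0.8],[[0,0,0.2],[0,0,0],0.8],[[0,0,0.25],[0,0,0],0.8],[[0,0,0.25],[0,0,0],0.8]])

```text
clock: 16.23
eef_pos: [0.4664, -0.3438, 0.0172]
eef_rot: [0.998, -0.058, 0.001, 0.0]
contact_force: [-3.2, 2.7, 11.5]
grip_width: 0.0409
finger_force: 33.1
```

Call:
move_arm(plan=[[[0,0,0],[0,0,0],0.15],[[0,0,0],[0,0,0],0.15],[[0,0,0],[0,0,0],0.15],[[0,0,0],[0,0,0],0.15],[[0,0,-2],[0,0,0],0.15]])

```text
clock: 16.65
eef_pos: [0.4638, -0.3416, 0.0322]
eef_rot: [0.998, -0.058, -0.003, -0.002]
contact_force: [-0.6, -0.1, -0.7]
grip_width: 0.0726
finger_force: 0.0
```

Call:
move_arm(plan=[[[0,0,-4],[0,0,0],0.1],[[0,0,-8],[0,0,0],0.1],[[0,0,-12],[0,0,-7],0.1],[[0,0,-15],[0,0,-14],0.1],[[0,0,-16],[0,0,-21],0.1]])

```text
clock: 17.07
eef_pos: [0.4684, -0.3455, 0.2009]
eef_rot: [0.992, 0.128, 0.003, 0.003]
contact_force: [0.3, -0.5, 0.4]
grip_width: 0.0769
finger_force: 0.0
```

```bash
python3 -c "
from h import *
chain([(.50,-.22,.2,49),(.521,-.122,.2,84),(.521,-.122,.2,119),(.521,-.122,.18,149)]);print(readout.observe()['eef_pos'])"
```

```text
[  6.24 -11.34   0.09] rz -34.3 dist 0.129
[ 8.77 -4.84 -0.  ] rz -35.0 dist 0.1
[ 0.  0. -0.] rz -35.0 dist 0.0
[0. 0. 2.] rz -30.0 dist 0.02
[ 0.46842235 -0.34548732  0.20090899]
```

Call:
move_arm(plan=[[[2,-4,0],[0,0,-7],0.2],[[4,-8,0],[0,0,-14],0.2],[[6.2,-11.3,0],[0,0,-21],0.2],[[6.2,-11.3,0],[0,0,-28],0.2],[[6.2,-11.3,0],[0,0,-35],0.2]])

```text
clock: 17.48
eef_pos: [0.4985, -0.2156, 0.1952]
eef_rot: [0.907, 0.422, 0.0, -0.001]
contact_force: [0.7, -0.5, -0.6]
grip_width: 0.0684
finger_force: 0.0
```

Call:
move_arm(plan=[[[3,-2,0],[0,0,-7],0.2],[[6,-4,0],[0,0,-14],0.2],[[8.8,-4.8,0],[0,0,-21],0.2],[[8.8,-4.8,0],[0,0,-28],0.2],[[8.8,-4.8,0],[0,0,-35],0.2]])

```text
clock: 17.9
eef_pos: [0.5193, -0.1187, 0.195]
eef_rot: [0.738, 0.675, -0.0, -0.0]
contact_force: [0.6, 0.5, -0.4]
grip_width: 0.068
finger_force: 0.0
```

Call:
move_arm(plan=[[[0,0,0],[0,0,-7],0.3],[[0,0,0],[0,0,-14],0.3],[[0,0,0],[0,0,-21],0.3],[[0,0,0],[0,0,-28],0.3],[[0,0,0],[0,0,-35],0.3]])

```text
clock: 18.32
eef_pos: [0.5188, -0.1205, 0.1949]
eef_rot: [0.502, 0.865, -0.0, -0.0]
contact_force: [-0.6, 0.4, -0.5]
grip_width: 0.0599
finger_force: 0.0
```

Call:
move_arm(plan=[[[0,0,0],[0,0,-7],0.3],[[0,0,0],[0,0,-14],0.3],[[0,0,0],[0,0,-21],0.3],[[0,0,0],[0,0,-28],0.3],[[0,0,0],[0,0,-30],0.3]])

```text
clock: 18.73
eef_pos: [0.5189, -0.1206, 0.195]
eef_rot: [0.262, 0.965, 0.0, -0.0]
contact_force: [0.0, -0.2, 0.4]
grip_width: 0.0599
finger_force: 0.0
```

```bash
python3 - <<'E'
from h import *
s=readout.observe(); print(s["clock"],s["eef_pos"],s["joints"]); chain([(.52,-.122,.15,149)])
c=cam("wrist"); im=eyes.capture("wrist"); np.savez("w2.npz",K=c[0],o=c[1],M=c[2]); cv2.imwrite("pics/w2.png",cv2.resize(im[:,:,::-1],None,fx=1.25,fy=1.25,interpolation=cv2.INTER_CUBIC))
print(w2px(c,(.52,-.122,.082))*1.25)
t=eyes.capture("top"); cv2.imwrite("pics/top2.png",t[:,:,::-1])
E
```

```text
18.7333 [ 0.51885604 -0.12060074  0.19497085] [-3.07684846e-01  2.80066499e-01  1.64613411e+00  3.28174347e-07
  1.21608842e+00 -1.34903030e+00]
[-0.17 -0.06  4.5 ] rz 0.7 dist 0.045
[393.62054266 244.8791083 ]
```

View pics/w2.png

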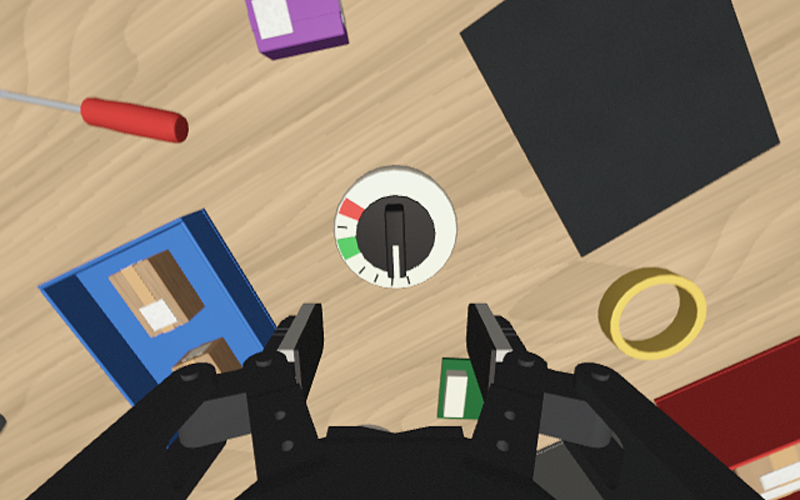

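The pinch axis matches the bar, running from (395,205) to (397,277). The pointer is down, green is at (348,248), red at (351,209), and the timer rim circle is centred around (396,227).

```bash
python3 - <<'E'
from h import *
d=np.load("w2.npz"); c=(d["K"],d["o"],d["M"])
f=lambda u,v,z: px2w(c,((u+.5)/1.25-.5,(v+.5)/1.25-.5),z)
a,b=f(394.5,206,.082),f(397,277,.082)
an=lambda p:np.degrees(np.arctan2(p[1],p[0])).round(1)
print("bar",(a+b)/2,an(b-a),np.hypot(*(b-a)[:2]))
l,r,bt,rd=f(335,228,.042),f(457,228,.042),f(396,288,.042),f(396,166,.005)
print("rim",(l+r)/2,np.hypot(*(r-l)[:2]),bt)
sk=[f(357,234,.054),f(436,234,.054),f(396,195,.054),f(396,276,.054)]; m=np.mean(sk,0); print("skirt",m)
g=f(348,248,.042); rd=f(351,209,.042); print("green",an(g-m),np.hypot(*(g-m)[:2]),"red",an(rd-m))
chain([(m[0],m[1],.12,149)])
E
```

```text
bar [ 0.51914254 -0.11979085  0.082     ] -28.4 0.05327499538533044
rim [ 0.51854431 -0.1190281   0.042     ] 0.10053051026424445 [ 0.56469756 -0.14600286  0.042     ]
skirt [ 0.52129535 -0.12048123  0.054     ]
green -101.1 0.042723427189404854 red -147.7
[-0.21  0.13  7.5 ] rz 0.3 dist 0.075
```

Call:
move_arm(plan=[[[-0.1,0.1,3],[0,0,-1],0.4],[[-0.1,0.1,6],[0,0,-1],0.4],[[-0.1,0.1,9],[0,0,-1],0.4],[[-0.1,0.1,11],[0,0,-1],0.4],[[-0.1,0.1,12],[0,0,-1],0.4]])

```text
clock: 19.25
eef_pos: [0.5183, -0.1196, 0.0725]
eef_rot: [0.257, 0.967, 0.0, -0.003]
contact_force: [-0.7, 1.6, 0.2]
grip_width: 0.0512
finger_force: 0.0
```

Call:
move_arm(plan=[[[0,0,0.5],[0,0,0],0.4],[[0,0,0.7],[0,0,0],0.5],[[0,0,0.7],[0,0,0],0.6],[[0,0,0.7],[0,0,0],0.7],[[0,0,0.7],[0,0,0],0.7]], squeeze=20)

```text
clock: 19.67
eef_pos: [0.5215, -0.1206, 0.0696]
eef_rot: [0.256, 0.967, -0.0, 0.001]
contact_force: [0.7, -0.8, 0.4]
grip_width: 0.0259
finger_force: 0.0
```

```bash
python3 -c "
from h import *
s=readout.observe(); print(s['eef_pos'],s['grip_width'],s['contact_force']);chain([(.5197,-.1203,.064,150.5)])"
```

```text
[ 0.52150163 -0.12064097  0.06961877] 0.025856056196307327 [ 0.7270628  -0.78417849  0.42336407]
[ 0.17 -0.06  0.56] rz -0.2 dist 0.006
```

Call:
move_arm(plan=[[[0.1,0,0.2],[0,0,0],0.75],[[0.1,0,0.4],[0,0,0],0.8],[[0.1,0,0.4],[0,0,0],0.85],[[0.1,0,0.4],[0,0,0],0.9],[[0.1,0,0.4],[0,0,0],1]])

```text
clock: 20.08
eef_pos: [0.5195, -0.1199, 0.0645]
eef_rot: [0.256, 0.967, -0.0, 0.0]
contact_force: [0.3, -1.7, 0.8]
grip_width: 0.0134
finger_force: 20.7
```

Call:
move_arm(plan=[[[0,0,0],[0,0,0],1],[[0,0,0],[0,0,0],1],[[0,0,0.1],[0,0,0],1],[[0,0,0.2],[0,0,0],1],[[0,0,0.2],[0,0,0],1]], squeeze=30)

```text
clock: 20.5
eef_pos: [0.5196, -0.1199, 0.0626]
eef_rot: [0.256, 0.967, -0.0, 0.0]
contact_force: [-2.0, -1.6, 6.8]
grip_width: 0.0137
finger_force: 34.8
```

Call:
move_arm(plan=[[[0,0,0.1],[0,0,0],1],[[0,0,0.2],[0,0,0],1],[[0,0,0.2],[0,0,0],1],[[0,0,0.2],[0,0,0],1]], squeeze=45)

```text
clock: 20.83
eef_pos: [0.5196, -0.1199, 0.0612]
eef_rot: [0.256, 0.967, -0.0, 0.0]
contact_force: [-3.1, -0.7, 10.4]
grip_width: 0.0131
finger_force: 49.1
```

Call:
move_arm(plan=[[[0,0,0.05],[0,0,2],1],[[0,0,0.05],[0,0,5],1],[[0,0,0.05],[0,0,8],1],[[0,0,0.05],[0,0,11],1],[[0,0,0.05],[0,0,14],1]])

```text
clock: 21.25
eef_pos: [0.5197, -0.1197, 0.0609]
eef_rot: [0.373, 0.928, 0.0, 0.0]
contact_force: [-4.4, 0.1, 11.2]
grip_width: 0.0124
finger_force: 49.3
```

```bash
python3 -c "
from h import *
s=readout.observe(); print(s['contact_force'],s['ft_torque']);chain([(.5197,-.1203,.06,150.5)])"
```

```text
[-4.35932403  0.13912568 11.20201141] [0.1448173  0.4686411  0.11727069]
[-0.04 -0.04  0.09] rz -14.3 dist 0.001
```

Call:
move_arm(plan=[[[0.03,-0.03,0],[0,0,3],1],[[0.05,-0.05,0],[0,0,6],1],[[0.05,-0.05,0],[0,0,9],1],[[0.05,-0.05,0],[0,0,12],1],[[0.05,-0.05,0],[0,0,15],1]])

```text
clock: 21.67
eef_pos: [0.5199, -0.1196, 0.0611]
eef_rot: [0.491, 0.871, 0.001, 0.001]
contact_force: [-2.1, 1.9, 11.0]
grip_width: 0.013
finger_force: 49.2
```

```bash
python3 - <<'E'
from h import *
s=readout.observe(); print(s['contact_force'],s['ft_torque']);chain([(.5197,-.1203,.06,150.5)])
c=cam("wrist"); im=eyes.capture("wrist"); np.savez("w3.npz",K=c[0],o=c[1],M=c[2])
cv2.imwrite("pics/w3.png",cv2.resize(im[60:340,140:500,::-1],None,fx=2,fy=2,interpolation=cv2.INTER_CUBIC))
E
```

```text
[-2.11923076  1.85804399 11.00780199] [0.33787261 0.17852491 0.11402963]
[-0.05 -0.05  0.11] rz -29.3 dist 0.001
```

View pics/w3.png

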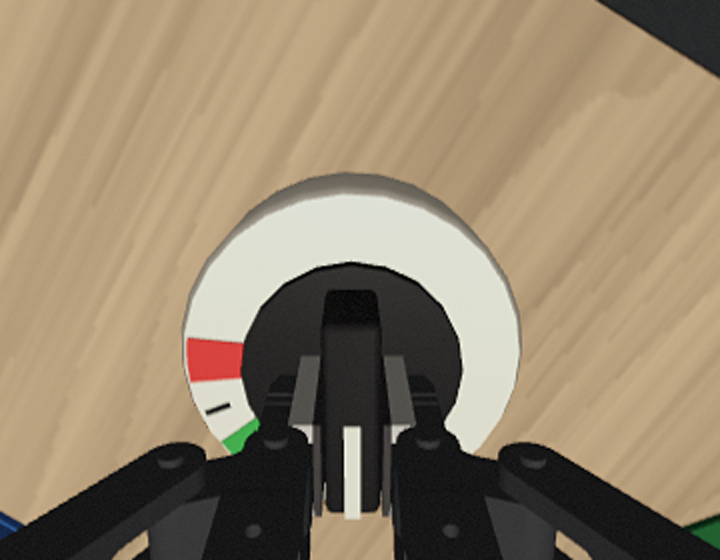

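Red still sits 90° clockwise of the pointer, where a still housing would put it, so the housing has not spun. 42.5° remain.

Call:
move_arm(plan=[[[0.03,0,0],[0,0,3],1],[[0.05,0,0],[0,0,6],1],[[0.05,0,0],[0,0,9],1],[[0.05,0,0],[0,0,12],1],[[0.05,0,0],[0,0,15],1]])

```text
clock: 22.13
eef_pos: [0.5201, -0.1195, 0.0612]
eef_rot: [0.6, 0.8, 0.001, 0.001]
contact_force: [-0.4, 1.3, 10.1]
grip_width: 0.0132
finger_force: 49.2
```

Call:
move_arm(plan=[[[0,0,0],[0,0,3],1],[[0,0,0],[0,0,6],1],[[0,0,0],[0,0,9],1],[[0,0,0],[0,0,12],1],[[0,0,0],[0,0,15],1]])

```text
clock: 22.55
eef_pos: [0.5204, -0.1195, 0.0612]
eef_rot: [0.7, 0.715, 0.001, 0.002]
contact_force: [1.1, 1.5, 10.9]
grip_width: 0.0127
finger_force: 49.2
```

```bash
python3 - <<'E'
from h import *
s=readout.observe(); print(s['contact_force'],s['ft_torque']);chain([(.5197,-.1203,.06,78.6)])
E
```

```text
[ 1.12139843  1.53602774 10.9482269 ] [0.25490498 0.07881973 0.16697016]
[-0.08 -0.07  0.12] rz 12.6 dist 0.002
```

Call:
move_arm(plan=[[[0,0,0],[0,0,3],1],[[0,0,0],[0,0,6],1],[[0,0,0],[0,0,9],1],[[0,0,0],[0,0,12],1],[[0,0,0],[0,0,13.5],1]])

```text
clock: 22.97
eef_pos: [0.5206, -0.1195, 0.0613]
eef_rot: [0.779, 0.627, 0.001, 0.002]
contact_force: [-0.5, 0.7, 11.2]
grip_width: 0.0127
finger_force: 49.2
```

Call:
move_arm(plan=[[[0,0,0],[0,0,0],1],[[0,0,0],[0,0,-0.4],1]])

```text
clock: 23.13
eef_pos: [0.5207, -0.1195, 0.0613]
eef_rot: [0.776, 0.631, 0.002, 0.002]
contact_force: [0.2, 0.8, 9.9]
grip_width: 0.0132
finger_force: 49.1
```

```bash
python3 - <<'E'
from h import *
s=readout.observe(); print(s['contact_force'],s['ft_torque']);chain([(.5197,-.1203,.06,78.6)])
E
```

```text
[0.24700035 0.84755709 9.94672528] [ 0.17249483  0.02568733 -0.11490887]
[-0.1  -0.08  0.13] rz -0.4 dist 0.002
```

Call:
move_arm(plan=[[[0,0,0],[0,0,0.2],1],[[0,0,-0.1],[0,0,0.2],1],[[0,0,-0.2],[0,0,0.2],1],[[0,0,-0.3],[0,0,0.2],1],[[0,0,-0.3],[0,0,0.2],1]], squeeze=20)

```text
clock: 23.55
eef_pos: [0.5206, -0.1195, 0.0637]
eef_rot: [0.777, 0.63, 0.001, 0.001]
contact_force: [2.2, 2.0, 4.4]
grip_width: 0.0125
finger_force: 48.3
```

Call:
move_arm(plan=[[[0,0,0],[0,0,0],0.7],[[0,0,0],[0,0,0],0.6],[[0,0,0],[0,0,0],0.5],[[0,0,0],[0,0,0],0.4],[[0,0,0],[0,0,0],0.4]])

```text
clock: 23.97
eef_pos: [0.518, -0.1193, 0.0624]
eef_rot: [0.777, 0.63, -0.0, -0.001]
contact_force: [0.2, 0.7, 0.1]
grip_width: 0.0512
finger_force: 0.0
```

Call:
move_arm(plan=[[[0,0,-2],[0,0,0],0.4],[[0,0,-5],[0,0,0],0.3],[[0,0,-9],[0,0,0],0.3],[[0,0,-13],[0,0,0],0.3],[[0,0,-15],[0,0,0],0.3]])

```text
clock: 24.38
eef_pos: [0.5204, -0.12, 0.2173]
eef_rot: [0.777, 0.63, 0.002, 0.003]
contact_force: [0.7, -0.0, 0.3]
grip_width: 0.0598
finger_force: 0.0
```

```bash
python3 - <<'E'
from h import *
c=cam("wrist"); im=eyes.capture("wrist"); np.savez("w4.npz",K=c[0],o=c[1],M=c[2])
cv2.imwrite("pics/w4.png",cv2.resize(im[:,:,::-1],None,fx=1.25,fy=1.25,interpolation=cv2.INTER_CUBIC))
E
```

```text
(no output)
```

View pics/w4.png

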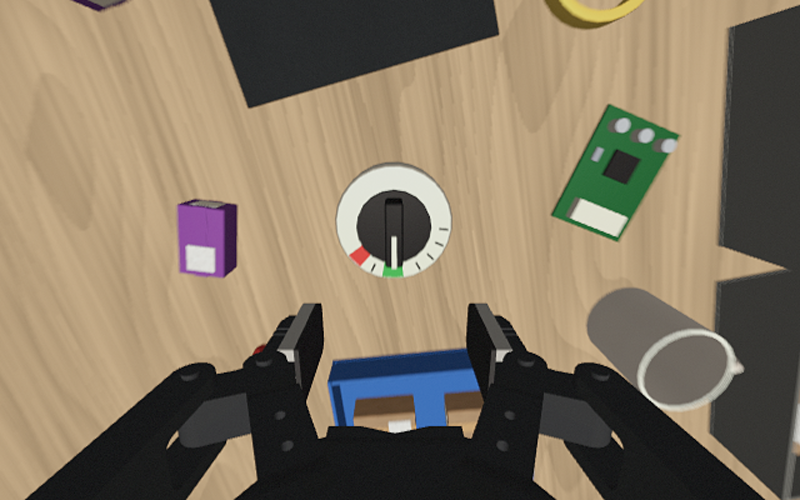

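The pointer (394,268) lies mid-green (393,272). Last, a look at the trays.

```bash
python3 - <<'E'
from h import *
t=eyes.capture("top"); s=eyes.capture("scene")
cv2.imwrite("pics/f.png",np.vstack([cv2.resize(t[155:275,130:510],(800,253)),cv2.resize(s[150:280,120:500],(800,274))])[:,:,::-1])
E
```

```text
(no output)
```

View pics/f.png

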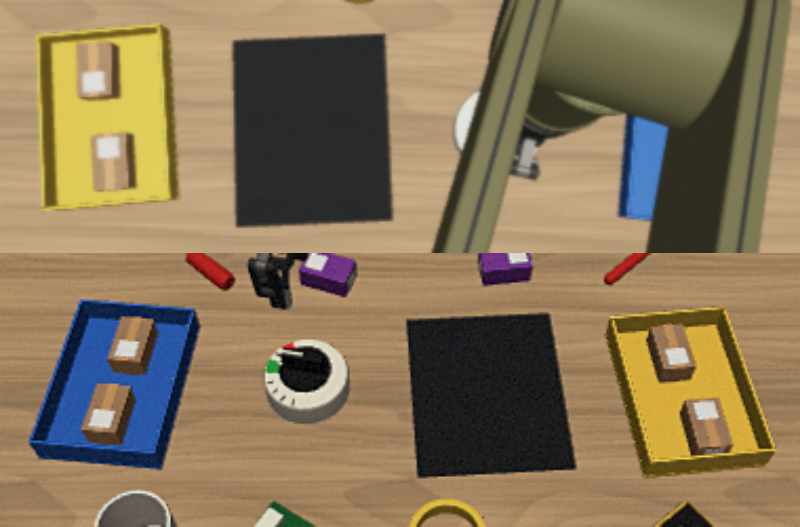

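Each tray holds two cartons lying flat, the timer has not moved, and nothing else on the bench has been disturbed.

```bash
python3 -c "
from h import *
print(env.job_done())"
```

```text
the job is handed in; nothing more can be done
None
```

I dealt the three mat cartons blue, yellow, blue, so each tray now holds two lying flat. I turned the timer's pointer to mid-green without spinning the housing, and handed the job in at about 24.5 s of the 72 s allowed.

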